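Unhook a tape roll from the bench dispenser and lay it in the spare-roll rest

TASK

Take the tape roll, with its axle, off the bench tape dispenser and lay it in the open plywood rest, with the axle fully down in both forks. The axle sits behind two deep upturned hooks with a keeper above their tips: ease it up until it is past the tips and only then draw it out to the front, by feel and without straining the hooks. Set it down gently and leave the relay tray, the screwdriver and the cutters where they lie.

Things in the scene. Friction and masses are not known exactly. Their poses are not given: they have to be found in the camera images.
- roll: Tape roll on a grey hub with a steel axle, one loose piece, 0.15 to 0.31 kg. Origin: middle of the axle; y along it; z up at the start. Two flat tape faces at y = -15 and +15 mm, tape wall from 30 to 40 mm radius. Axle 8 mm thick; hub collar 17 mm thick out to y = 19 mm; black end caps 16 mm thick, 73 to 81 mm from the middle on both sides.
- roll_top (a point): Top of the tape's rim at the start, 40 mm above the axle's middle. Grip here from above across the two flat faces (30 mm wide), fingers reaching about 20 mm down the faces and staying clear of collar and axle.
- dispenser: Grey tape dispenser, fixed. Origin on the bench under the seated axle's middle; -x its front (toward the robot), y along the axle. Base x = -97 to 53 mm; cutter bar across the front, x = -78 to -98 mm, 40 mm high. Two grey cheeks, 120 mm free between them, hold the axle on flat shoulders. Steel plates with a J-slot stand outside them (65 to 69 mm from the middle). Highest part 123 mm.
- seat (a point): Centre of the seated axle, 70 mm above the bench. The axle has 1 mm of play before and behind. Each plate's front leg (x = -5 to -16 mm) is the upturned hook; above its tip the slot's mouth opens to the front, 11 mm high for the 8 mm axle, and a keeper bar roofs it. Hooks are rigid: over 15 N from the axle strains them.
- clamp_screw (a point): Head of the left clamp screw (left seen from the robot), fixed to the cheek. The two plates are clamped through long slots, both at one height, set by the last user and not measured: the axle must rise 10 to 36 mm (different each time) to clear the tips, and meets the keeper 3 mm after that. The start of the mouth can be felt by lifting with a light forward pull.
- rest: Plywood rest, fixed. Origin on the bench under its middle; y along the axle to be laid in, either way round. Foot 110 x 150 x 12 mm. Two open forks, 60 to 69 mm from the middle on both sides: slot 12 mm wide, 15 mm deep, then flaring to 37 mm at the top, 99 mm above the bench. The axle's end caps go outside the forks, 4 mm of play on each side.
- fork_seat (a point): Centre of the axle when it is fully down in the rest: at the middle of the rest, 70 mm above the bench (slot floors at 66 mm). Rigid; pressing or dropping the axle on it with over 15 N is rough.
- relay_tray: White tray holding a little green relay board, 50 x 50 mm, 22 mm high, loose; origin under its middle. Leave it alone.
- yellow_driver: Screwdriver with a yellow handle, 174 mm long, 19 mm thick, loose; origin under its middle. Leave it alone.
- cutters: Diagonal cutters with black handles, 166 x 59 x 13 mm, loose; origin under their middle. Leave them alone.
Not all that is in view belongs to the job. What is shaped like the rest but turquoise is not meant.

How it is judged (in metres and radians):
On the way:
1. the axle has been lifted past the hook tips and drawn out in front of the hooks (at least 28 mm in front of its seat, at least 8 mm above it) (x of roll in the frame of dispenser below -0.028 m and z of roll in the frame of dispenser above 0.078 m), for 0.1 s.
At the end, for the whole second after the job is handed in: the roll's axle lies fully down in both forks of the rest (axle centre 66 to 73.5 mm above the foot's underside, within 5 mm of the slot's middle, within 8 mm of the middle sideways, in line with the forks within 0.08 rad), released and at rest (x of roll in the frame of rest between -0.005 and 0.005 m and y of roll in the frame of rest between -0.008 and 0.008 m and z of roll in the frame of rest between 0.066 and 0.0735 m and angle between the y axis of roll and the y axis of rest, either way round below 0.08 rad and linear speed of roll below 0.02 m/s and contact force between the fingers and roll below 0.1 N); the robot touches nothing.
It fails at once if the roll or its axle is pressed against the dispenser (hooks, keeper, cheeks) with over 15 N (contact force between roll and dispenser above 15 N).
It fails at once if the roll or its axle is pressed or dropped on the rest with over 15 N (contact force between roll and rest above 15 N).
It fails at once if the relay tray, the screwdriver or the cutters are moved by over 15 mm (distance of any of relay_tray, yellow_driver, cutters from where it was at the start of the episode above 0.015 m).
It also fails if it takes over 72 s, if anything falls off the work surface, if the arm or the gripper's body presses on something with over 40 N, if the wrist force passes 120 N, or if a joint passes its speed limit or range.

ROBOT

A 6-joint arm with a two-finger parallel gripper is mounted at the origin on a cart in front of the work surface, level with it; the furniture and walls round the work are solid. World frame = base frame: x ahead of the robot, y to its left, z up, the work surface at z = 0. Lengths are in mm, angles in rad, forces in N, time in s.
With the tool pointing down it reaches from about 350 to 975 mm from the base axis. Payload 7.1 kg.
Tool frame: the origin (TCP) lies midway between the tips of the shut fingers; the grasp point (between the pads) lies pinch_z behind it (pinch_z is the distance from the TCP to the grasp point, in mm); z points along the fingers, y is the line along which they close (so a half turn about z gives the same grasp; the last joint's range is limited). The gripper opens to 88 mm and grips with 3 to 60 N. Pads are 20 mm wide; open, the fingers measure 115 mm over their backs; the gripper's body (75 mm by 178 mm) begins 61 mm behind the grasp point.
Start: joints at [-1.246, 0.423, 1.63, -0, 1.089, -0.019], TCP at [210.684, -588.402, 222.675] pointing down, gripper open.
Joint ranges: [-3, 3], [-0.9, 2.11], [0.09, 2.58], [-1.31, 4.45], [0.11, 2.69], [-2.54, 2.54]. Speed limits (rad/s): [2.39, 2.39, 3.01, 3.14, 3.14, 3.14].

INTERFACE

Orientations are given as a rotation vector (axis times angle).
In Python, from workcell import get_obs, get_image, close_job, pinch_z gives the robot as it stands.
- The arm moves only by the tool jog_arm, never from a script. Its argument "commands" is a list of rows, each a list of 3 entries, a list of its own where there are three numbers: the gripper command: -1 is shut, 1 is fully open, values between are in proportion, then the shift along the tool's x, y, z as a fraction of full scale, then the turn, a rotation vector about the tool's x, y, z as a fraction of full scale. In form: [[gripper, [tx, ty, tz], [rx, ry, rz]], ...]. A call has 1 to 10 rows; each row shifts and turns the commanded pose from where the row before left it, along the tool's axes as they then stand; what a row does not reach is not made up. Full scale, the value 1, is 0.1 m for a shift and 45 degrees for a turn. A row lasts 1/10 s, in which the tool goes at most 50 mm and 8.59 degrees, less where a joint would pass 70% of its speed; a pose out of reach is approached as far as the arm can. A call with a number of a shift or a turn outside -1 to 1 is refused whole. A call with a gripper value outside its range is refused whole. The fingers move at their own pace and stop on an object; the grip force is fixed at half the most. Time passes only in rows, so rows that do not move let the fingers close. It gives the time, the measured TCP pose, the force, the opening and the grip force at its end, in the units of the state.
- get_obs(): the state, without advancing time (a new reading comes with each control period).
- get_image(name): name is "scene" or "side" or "wrist"; returns a dict with "image" (400x640x3 uint8, blue, green, red), "z_map" (400x640 float32, mm along the optical axis (not along the pixel's ray), 0 where there is no reading), "intrinsics" (3x3 intrinsics, pixels), "eye" and "orientation" of the camera in the world; the wrist camera has in their place "mount" (4x4, takes a point from camera to tool coordinates, whose origin is the TCP and whose axes are the flange's). Camera axes: x right, y down, z forward; pixel columns grow to the right and rows downward; lengths in mm; the calibration is good to about 2 mm. A picture is of the moment at which its call begins: read the wrist's pose just before it.
- close_job(): hands the job in; it is judged then, once.
The state is a dict: "t": time; "qpos": joint angles; "qvel": joint speeds; "joint_torque": joint torques, N m; "ee_pos": TCP position; "orientation": TCP orientation; "ft_force": force on the tool from outside, world axes, zero at the start; "moment": the same for the moment, N m; "width": finger opening in mm; "grasp_force": force on a finger pad.
Only numpy, scipy, OpenCV 4.12 (cv2) and the standard library are available. Lean on these libraries where they do the work, as an engineer would, in place of code of your own. Each camera call takes 0.05 s, during which the arm holds its last target. There are 200 camera calls.

## Working session

There is one attempt and no reset: what is moved stays moved. The work goes in short steps, Python scripts to look and compute and a tool call to move; the robot and the scene stay as the last step left them, time stands still between calls to the robot, and variables do not carry over. Pictures are saved under pics/ and viewed, at most 10 in all, crops included, and the job is handed in when it is done.

Besides the shell and the picture viewer there is one more tool, called after "Emit:" as name(argument=value, ...) on one line, values as JSON. jog_arm: Moves the arm, as the interface text tells. Its arguments: {"type":"object","properties":{"commands":{"type":"array","items":{"type":"array"}}},"required":["commands"]}

```bash
mkdir -p pics; ls; cat > h.py <<'E'
import numpy as np, cv2
from scipy.spatial.transform import Rotation as R
from workcell import get_obs, get_image, close_job, pinch_z
def cam(name):
    o=get_obs(); d=get_image(name); K=np.array(d["intrinsics"],float)
    if "mount" in d:
        T=np.eye(4); T[:3,:3]=R.from_rotvec(o["orientation"]).as_matrix(); T[:3,3]=o["ee_pos"]
        M=T@np.array(d["mount"]); Rw,e=M[:3,:3],M[:3,3]
    else:
        q=np.array(d["orientation"],float); e=np.array(d["eye"],float)
        Rw=q if q.shape==(3,3) else R.from_rotvec(q).as_matrix()
    v,u=np.mgrid[:400,:640]; z=d["z_map"]
    P=np.stack([(u-K[0,2])/K[0,0]*z,(v-K[1,2])/K[1,1]*z,z],-1)@Rw.T+e
    P[z<=0]=np.nan
    return d["image"],P,K,Rw,e
E
python3 - <<'E'
from h import *
print(get_obs(),pinch_z)
ims=[]
for n in("scene","side"):
    im,P,K,Rw,e=cam(n); np.savez(n,im=im,P=P,K=K,Rw=Rw,e=e); print(n,e,Rw.round(3).tolist(),K[0,0]); cv2.imwrite(f"pics/{n}.png",im)
E
```

```text
pics
{'t': 0.0, 'qpos': array([-1.24605720e+00,  4.23839601e-01,  1.63075491e+00, -3.83170647e-06,
        1.08861788e+00, -1.90029187e-02]), 'qvel': array([2.06379495e-04, 2.21136793e-04, 1.19704618e-03, 8.73190046e-04,
       2.97510568e-05, 1.09265789e-03]), 'joint_torque': array([ 1.42921774e-03, -5.44613814e+01, -2.73667556e+01,  6.41629030e-02,
        2.29208276e-02, -1.33337062e-04]), 'ee_pos': array([ 210.46154595, -587.85713456,  221.87699047]), 'orientation': array([-3.09372873e+00, -5.37023397e-01,  3.92495441e-04]), 'ft_force': array([ 0.60125702, -0.01592317, -0.90906296]), 'moment': array([-0.01296834,  0.02292092,  0.0094527 ]), 'grasp_force': 0.0, 'width': 87.61915494564873} 18.700000000000003
scene [  23.05940604  777.05753785 1024.91078345] [[-0.875, -0.3, 0.38], [-0.484, 0.548, -0.683], [-0.003, -0.781, -0.624]] 504.132833487652
side [340.31255812 599.72342945 600.31982941] [[-0.966, -0.132, 0.224], [-0.26, 0.507, -0.822], [-0.006, -0.852, -0.524]] 417.81626868923144
```

View pics/scene.png

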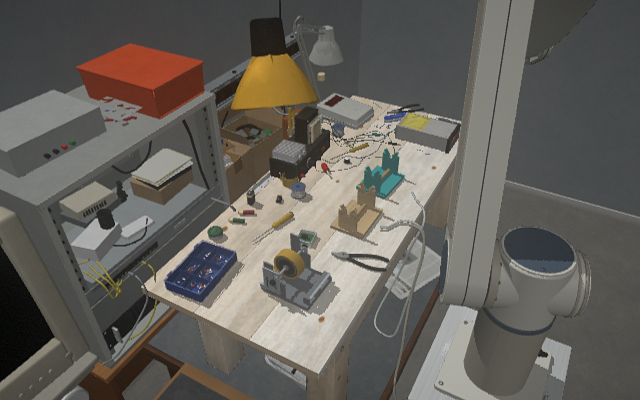

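View pics/side.png

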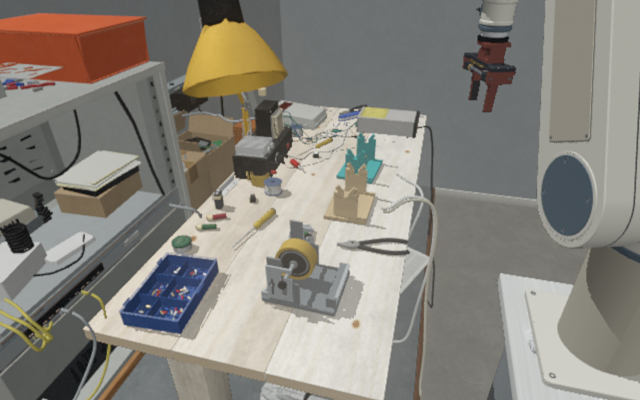

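The scene view shows the roll in the dispenser at about (290,265), the plywood rest at (357,215), the cutters at (360,260), the driver at (275,225) and the relay tray at (308,237). The turquoise decoy is at (382,172). Next I'll turn these into positions.

```bash
python3 - <<'E'
from h import *
for n,boxes in (("scene",dict(tape=(272,245,306,277),disp=(255,230,335,315),rest=(328,200,385,245),tray=(298,228,318,248),driver=(255,208,297,240),cutters=(328,248,392,272),lamp=(228,50,320,110))),("side",dict(tape=(275,236,320,280),disp=(255,215,352,318),rest=(320,160,378,224)))):
    D=np.load(n+".npz"); im,P=D["im"],D["P"]; hsv=cv2.cvtColor(im,cv2.COLOR_BGR2HSV)
    for k,(a,b,c,d) in boxes.items():
        p=P[b:d,a:c].reshape(-1,3); h=hsv[b:d,a:c].reshape(-1,3).astype(int)
        m=np.isfinite(p[:,0])&(p[:,2]>8)
        if k=="tape": m&=(h[:,0]>15)&(h[:,0]<30)&(h[:,1]>110)&(p[:,2]>40)
        q=p[m]; print(n,k,len(q),"min",np.nanpercentile(q,2,axis=0).round(),"max",np.nanpercentile(q,98,axis=0).round(), "med",np.median(q,0).round())
        if k in("rest","disp"):
            q=q[q[:,2]<140]
            for lo,hi in((8,16),(60,140)):
                s=q[(q[:,2]>lo)&(q[:,2]<hi)]
                if len(s)>5: r=cv2.minAreaRect(s[:,:2].astype(np.float32)); print("   z",lo,hi,len(s),np.round(r[0]),np.round(r[1]),round(r[2],1))
# combined topdown map
M=np.zeros((500,500,3),np.uint8)
Z=np.full((500,500),-1e9)
for n in("scene","side"):
    D=np.load(n+".npz"); im,P=D["im"].reshape(-1,3),D["P"].reshape(-1,3)
    ok=np.isfinite(P[:,0])&(P[:,2]<200)&(P[:,2]>-20); 
    for (x,y,z),c in zip(P[ok],im[ok]):
        i,j=int((950-x)/1.2),int((250-y)/1.2)
        if 0<=i<499 and 0<=j<499 :
            for di in(0,1):
                for dj in(0,1):
                    if z>Z[i+di,j+dj]: Z[i+di,j+dj]=z; M[i+di,j+dj]=c
cv2.imwrite("pics/top.png",M)
E
```

```text
scene tape 269 min [519. -23.  46.] max [593.   7. 112.] med [546.  -7. 103.]
scene disp 3050 min [ 461. -188.    9.] max [608.  62. 110.] med [541.   3.  38.]
   z 8 16 886 [566. -68.] [219. 327.] 39.4
   z 60 140 1097 [557.  -9.] [ 82. 165.] 2.5
scene rest 1172 min [ 425. -401.    8.] max [ 563. -260.   90.] med [ 501. -307.   15.]
   z 8 16 629 [ 488. -333.] [156. 159.] 89.4
   z 60 140 166 [ 512. -268.] [59. 15.] 0.7
scene tray 230 min [ 544. -203.    9.] max [631. -68. 107.] med [ 591. -170.   16.]
scene driver 163 min [ 570. -250.    9.] max [729. -67. 117.] med [ 705. -186.   15.]
scene cutters 224 min [ 349. -210.    8.] max [ 501. -151.   15.] med [ 430. -163.   10.]
scene lamp 4957 min [  719. -1338.    29.] max [1333. -278.  447.] med [ 844. -387.  364.]
side tape 425 min [519. -20.  51.] max [585.   7. 111.] med [542.  -1. 105.]
side disp 5221 min [ 461. -219.   10.] max [623.  62. 112.] med [540.   5.  40.]
   z 8 16 958 [581. -89.] [238. 337.] 11.4
   z 60 140 2049 [555. -10.] [166.  77.] 86.0
side rest 2206 min [ 460. -582.   10.] max [ 572. -260.   94.] med [ 504. -362.   28.]
   z 8 16 933 [ 520. -430.] [121. 350.] 4.5
   z 60 140 522 [ 516. -375.] [ 71. 228.] 4.2
```

View pics/top.png

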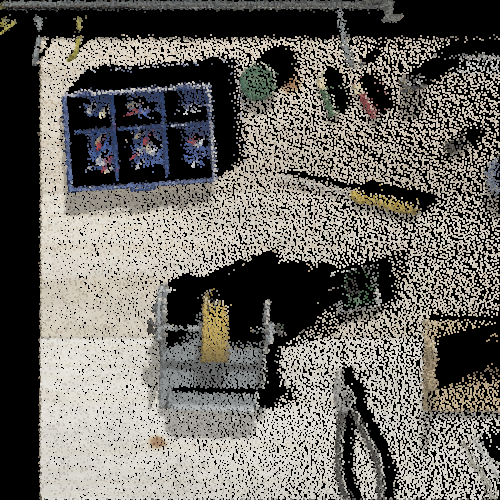

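The top-down map shows the roll at about (556,-8) and the rest at about (490,-335), with the cutters and relay tray between them at low height. Now I'll move above the dispenser.

Emit:
jog_arm(commands=[[1, [0, 0, -0.3], [0, 0, 0.146]], [1, [0, 0, -0.4], [0, 0, 0.146]], [1, [0, 0, -0.3], [0, 0, 0.146]], [1, [0.22, -0.415, 0], [0, 0, 0]], [1, [0.22, -0.415, 0], [0, 0, 0]], [1, [0.22, -0.415, 0], [0, 0, 0]], [1, [0.22, -0.415, 0], [0, 0, 0]], [1, [0.22, -0.415, 0], [0, 0, 0]], [1, [0.22, -0.415, 0], [0, 0, 0]], [1, [0.22, -0.415, 0], [0, 0, 0]]])

```text
t: 1.1
ee_pos: [365.1, -296.1, 322.5]
orientation: [-3.141, 0.001, 0.0]
ft_force: [0.9, -0.8, 0.0]
width: 87.9
grasp_force: 0.0
```

Emit:
jog_arm(commands=[[1, [0.22, -0.415, 0], [0, 0, 0]], [1, [0.22, -0.415, 0], [0, 0, 0]], [1, [0.22, -0.415, 0], [0, 0, 0]], [1, [0.22, -0.415, 0], [0, 0, 0]], [1, [0.22, -0.415, 0], [0, 0, 0]], [1, [0.22, -0.415, 0], [0, 0, 0]], [1, [0.22, -0.415, 0], [0, 0, 0]], [1, [0, 0, 0], [0, 0, 0]], [1, [0, 0, 0], [0, 0, 0]]])

```text
t: 2.0
ee_pos: [518.6, -6.6, 322.1]
orientation: [3.141, 0.004, -0.002]
ft_force: [-0.5, 0.6, -0.1]
width: 87.9
grasp_force: 0.0
```

```bash
python3 - <<'E'
from h import *
o=get_obs(); print(o["t"],o["ee_pos"],R.from_rotvec(o["orientation"]).as_matrix().round(3).tolist(),o["ft_force"])
im,P,K,Rw,e=cam("wrist"); np.savez("w1",im=im,P=P,K=K,Rw=Rw,e=e); print(e,Rw.round(2).tolist()); cv2.imwrite("pics/w1.png",im)
E
```

```text
2.0 [518.553479    -6.64636023 322.08030346] [[1.0, 0.002, -0.001], [0.002, -1.0, -0.0], [-0.001, 0.0, -1.0]] [-0.4876557   0.60554761 -0.054412  ]
[600.62282993  -6.40988687 483.9111102 ] [[0.0, -0.96, -0.3], [-1.0, -0.0, -0.0], [0.0, 0.3, -0.96]]
```

View pics/w1.png

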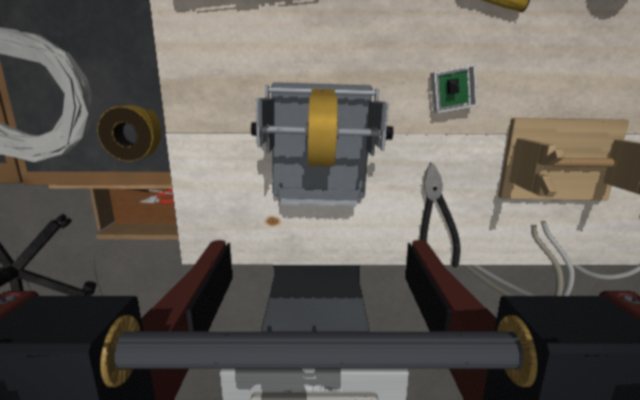

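The wrist view shows the axle running from cap (255,128) to cap (390,132), with the tape at (322,127) and the rest at (570,160). Next I'll measure these precisely.

```bash
python3 - <<'E'
from h import *
D=np.load("w1.npz"); im,P,K,Rw,e=[D[k] for k in("im","P","K","Rw","e")]
def ray(u,v,z):
    d=Rw@[(u-K[0,2])/K[0,0],(v-K[1,2])/K[1,1],1]; return (e+d*(z-e[2])/d[2])[:2].round(1)
hsv=cv2.cvtColor(im,cv2.COLOR_BGR2HSV)
caps=[]
for a,b in((246,262),(380,398)):
    s=im[115:145,a:b].max(2)<45; v,u=np.nonzero(s); caps.append(ray(u.mean()+a,v.mean()+115,70)); print(len(u),u.mean()+a,v.mean()+115,caps[-1])
a,b=caps; print("mid",(a+b)/2,"axis yaw deg",np.degrees(np.arctan2(-(a-b)[0],(a-b)[1])),np.linalg.norm(a-b))
m=cv2.inRange(hsv[80:175,295:350],(15,110,60),(32,255,255)); v,u=np.nonzero(m); pr=P[80:175,295:350][m>0]; pr=pr[np.isfinite(pr[:,0])&(pr[:,2]>95)]
print("tape",len(pr),pr.mean(0),np.percentile(pr,[2,98],axis=0).round(1),"r",cv2.minAreaRect(pr[:,:2].astype(np.float32)))
pl=P[60:220,230:400].reshape(-1,3)
# rest foot
q=P[105:215,480:640]; f=(q[...,2]>8)&(q[...,2]<16); s=q[f]; r=cv2.minAreaRect(s[:,:2].astype(np.float32)); print("foot",r, s.min(0),s.max(0))
for n in("scene","side","w1"):
    P2=np.load(n+".npz")["P"].reshape(-1,3); ok=(P2[:,2]>40)&(P2[:,2]<110)&(P2[:,0]>430)&(P2[:,0]<580)&(P2[:,1]<-230)&(P2[:,1]>-440); s=P2[ok]
    for lo,hi in((-330,-230),(-440,-330)):
        t=s[(s[:,1]>lo)&(s[:,1]<hi)]
        if len(t)>10: print(n,len(t),np.percentile(t,[2,50,98],axis=0).round().tolist())
E
```

```text
32 253.21875 128.96875 [559.4  68.3]
52 388.4807692307692 131.6153846153846 [556.6 -87.2]
mid [558.    -9.45] axis yaw deg -1.0315810121070002 155.52520696015807
tape 1629 [558.69520954 -10.16539345 105.77406814] [[527.4 -24.8  96. ]
 [587.    4.3 111. ]] r ((556.9539794921875, -10.270583152770996), (29.540836334228516, 63.966064453125), 89.17033386230469)
foot ((511.6871337890625, -334.9900207519531), (151.04891967773438, 110.36652374267578), 89.37788391113281) [ 456.03113227 -410.8946201     8.00836046] [ 566.91302889 -259.04069934   15.99205455]
scene 264 [[484.0, -274.0, 40.0], [512.0, -267.0, 66.0], [542.0, -261.0, 97.0]]
scene 246 [[481.0, -403.0, 41.0], [511.0, -395.0, 65.0], [539.0, -389.0, 96.0]]
side 432 [[483.0, -273.0, 41.0], [512.0, -266.0, 65.0], [541.0, -263.0, 98.0]]
side 360 [[482.0, -402.0, 41.0], [511.0, -395.0, 65.0], [540.0, -392.0, 96.0]]
w1 1594 [[484.0, -275.0, 41.0], [514.0, -267.0, 71.0], [542.0, -266.0, 98.0]]
w1 742 [[482.0, -397.0, 40.0], [505.0, -396.0, 51.0], [540.0, -394.0, 67.0]]
```

Emit:
jog_arm(commands=[[0.14, [0.13, 0.01, 0.3], [0, 0, 0.02]], [0.14, [0.13, 0.01, 0.3], [0, 0, 0]], [0.14, [0.13, 0.004, 0.3], [0, 0, 0]], [0.14, [0, 0, 0.3], [0, 0, 0]], [0.14, [0, 0, 0], [0, 0, 0]], [0.14, [0, 0, 0], [0, 0, 0]]])

```text
t: 2.65
ee_pos: [557.2, -11.5, 202.9]
orientation: [3.141, -0.028, -0.002]
ft_force: [0.5, -0.2, -0.6]
width: 50.1
grasp_force: 0.0
```

```bash
python3 - <<'E'
from h import *
o=get_obs(); print(o["t"],o["ee_pos"],o["orientation"],o["width"],o["ft_force"])
im,P,K,Rw,e=cam("wrist"); np.savez("w2",im=im,P=P,K=K,Rw=Rw,e=e); cv2.imwrite("pics/w2.png",im)
hsv=cv2.cvtColor(im,cv2.COLOR_BGR2HSV)
m=(cv2.inRange(hsv,(15,110,60),(32,255,255))>0)&(P[...,2]>85)&(P[...,2]<118)&(abs(P[...,0]-557)<60)&(abs(P[...,1]+9)<40)
p=P[m]; print(len(p),np.percentile(p,[1,50,99],axis=0).round(1),cv2.minAreaRect(p[:,:2].astype(np.float32)))
t=p[p[:,2]>108]; print(t.mean(0),len(t))
T=R.from_rotvec(o["orientation"]).as_matrix(); print("tool frame offset",T.T@(np.r_[t.mean(0)[:2],90]-o["ee_pos"]))
E
```

```text
2.65 [557.20090254 -11.49313916 202.92872237] [ 3.14137634e+00 -2.77090246e-02 -1.90713319e-03] 50.09807194928675 [ 0.53439814 -0.2278255  -0.55475336]
3292 [[526.1 -25.   86.3]
 [565.8 -10.4 106.2]
 [593.6   4.1 111. ]] ((559.130615234375, -10.504781723022461), (30.032873153686523, 70.59638977050781), 88.43980407714844)
[557.58502698 -10.48006229 109.43759699] 1191
tool frame offset [  0.50320814  -1.03146688 112.92808805]
```

View pics/w2.png

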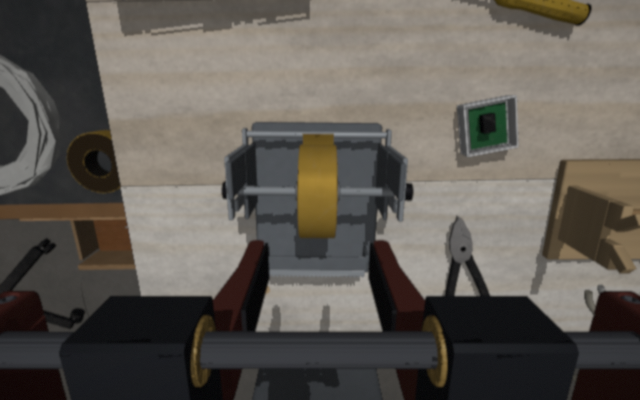

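The close view shows the tape at (318,187) centred between the fingers, with the axle ends clear. I'll descend and grip.

Emit:
jog_arm(commands=[[0.14, [0.005, -0.01, 0.25], [0, 0, 0.005]], [0.14, [0, 0, 0.25], [0, 0, 0]], [0.14, [0, 0, 0.2], [0, 0, 0]], [0.14, [0, 0, 0.15], [0, 0, 0]], [0.14, [0, 0, 0.15], [0, 0, 0]], [0.14, [0, 0, 0.1], [0, 0, 0]], [0.14, [0, 0, 0], [0, 0, 0]], [0.14, [0, 0, 0], [0, 0, 0]]])

```text
t: 3.5
ee_pos: [558.8, -9.4, 93.3]
orientation: [3.141, -0.031, 0.001]
ft_force: [-0.2, -0.2, -0.3]
width: 50.3
grasp_force: 0.0
```

```bash
python3 - <<'E'
from h import *
o=get_obs(); print(o)
im,P,K,Rw,e=cam("wrist")
hsv=cv2.cvtColor(im,cv2.COLOR_BGR2HSV)
m=(cv2.inRange(hsv,(15,110,60),(32,255,255))>0)&(P[...,2]>85)&(P[...,2]<118)&(abs(P[...,0]-557)<60)&(abs(P[...,1]+9)<40)
p=P[m]; print(len(p),np.percentile(p,[1,50,99],axis=0).round(1))
E
```

```text
{'t': 3.5, 'qpos': array([-3.80807908e-02,  5.10028139e-01,  1.85750575e+00, -2.07040553e-05,
        7.73239389e-01,  1.55262945e+00]), 'qvel': array([ 0.00208914, -0.00763602, -0.00480702, -0.00089416, -0.0022298 ,
        0.00043798]), 'joint_torque': array([-3.16026667e-02, -5.12945330e+01, -1.94388825e+01,  1.00695479e-02,
       -7.30551593e-02, -6.64119088e-04]), 'ee_pos': array([558.75543863,  -9.38398765,  93.27298269]), 'orientation': array([ 3.14139939e+00, -3.12565474e-02,  1.28590616e-03]), 'ft_force': array([-0.17622574, -0.19582952, -0.33632077]), 'moment': array([ 0.06724672,  0.01451666, -0.03937494]), 'grasp_force': 0.0, 'width': 50.26334080015731}
8132 [[530.9 -25.2  86.1]
 [569.7 -10.6 106.3]
 [593.6   4.1 110.8]]
```

Emit:
jog_arm(commands=[[0.0, [-0.01, 0.01, 0.02], [0, 0, 0]], [-0.12, [0, 0, 0], [0, 0, 0]], [-0.22, [0, 0, 0], [0, 0, 0]], [-0.28, [0, 0, 0], [0, 0, 0]], [-0.32, [0, 0, 0], [0, 0, 0]]])

```text
t: 4.05
ee_pos: [557.3, -10.3, 90.8]
orientation: [3.141, -0.031, 0.0]
ft_force: [-0.1, 0.5, -1.0]
width: 30.3
grasp_force: 0.1
```

Emit:
jog_arm(commands=[[-0.4, [0, 0, 0], [0, 0, 0]], [-1, [0, 0, 0], [0, 0, 0]], [-1, [0, 0, 0], [0, 0, 0]], [-1, [0, 0, 0], [0, 0, 0]], [-1, [0, 0, 0], [0, 0, 0]]])

```text
t: 4.55
ee_pos: [557.3, -10.3, 90.7]
orientation: [3.141, -0.031, 0.0]
ft_force: [-0.1, -0.6, 0.5]
width: 29.1
grasp_force: 30.0
```

Emit:
jog_arm(commands=[[-1, [0, 0, -0.02], [0, 0, 0]], [-1, [0, 0, -0.02], [0, 0, 0]], [-1, [0, 0, -0.02], [0, 0, 0]], [-1, [0, 0, -0.01], [0, 0, 0]], [-1, [0, 0, 0], [0, 0, 0]], [-1, [0, 0, 0], [0, 0, 0]]])

```text
t: 5.15
ee_pos: [557.2, -10.2, 97.7]
orientation: [-3.141, 0.031, 0.0]
ft_force: [-0.0, 0.4, -3.1]
width: 28.9
grasp_force: 30.0
```

Emit:
jog_arm(commands=[[-1, [-0.01, 0, 0], [0, 0, 0]], [-1, [0, 0, 0], [0, 0, 0]], [-1, [0, 0, 0], [0, 0, 0]]])

```text
t: 5.45
ee_pos: [556.3, -10.2, 97.7]
orientation: [-3.141, 0.031, -0.0]
ft_force: [-0.2, -0.2, -2.6]
width: 28.9
grasp_force: 30.0
```

Emit:
jog_arm(commands=[[-1, [-0.01, 0, 0], [0, 0, 0]], [-1, [0, 0, 0], [0, 0, 0]], [-1, [0, 0, 0], [0, 0, 0]]])

```text
t: 5.75
ee_pos: [555.7, -10.2, 97.8]
orientation: [3.141, -0.031, 0.001]
ft_force: [2.7, 0.1, -2.8]
width: 29.4
grasp_force: 30.0
```

Emit:
jog_arm(commands=[[-1, [0, 0, -0.01], [0, 0, 0]], [-1, [0, 0, 0], [0, 0, 0]]])

```text
t: 5.95
ee_pos: [555.7, -10.2, 98.9]
orientation: [3.141, -0.031, 0.001]
ft_force: [3.1, -1.1, -1.9]
width: 28.9
grasp_force: 30.0
```

Emit:
jog_arm(commands=[[-1, [0, 0, -0.01], [0, 0, 0]], [-1, [0, 0, 0], [0, 0, 0]]])

```text
t: 6.15
ee_pos: [555.6, -10.3, 99.9]
orientation: [3.141, -0.031, 0.001]
ft_force: [4.0, -0.0, -2.3]
width: 28.7
grasp_force: 30.0
```

Emit:
jog_arm(commands=[[-1, [0, 0, -0.01], [0, 0, 0]], [-1, [0, 0, 0], [0, 0, 0]]])

```text
t: 6.35
ee_pos: [555.5, -10.2, 100.9]
orientation: [3.141, -0.031, 0.001]
ft_force: [3.7, -0.5, -2.4]
width: 29.0
grasp_force: 30.0
```

Contact is steady at about 3.5 N, and the weight reads about 2.3 N. I'll keep lifting in 1 mm steps, in batches of three.

Emit:
jog_arm(commands=[[-1, [0, 0, -0.01], [0, 0, 0]], [-1, [0, 0, 0], [0, 0, 0]]])

```text
t: 6.55
ee_pos: [555.5, -10.2, 101.9]
orientation: [-3.141, 0.031, -0.001]
ft_force: [2.8, -0.0, -2.3]
width: 28.8
grasp_force: 30.0
```

Emit:
jog_arm(commands=[[-1, [0, 0, -0.01], [0, 0, 0]], [-1, [0, 0, 0], [0, 0, 0]]])

```text
t: 6.75
ee_pos: [555.4, -10.2, 102.9]
orientation: [-3.141, 0.031, -0.0]
ft_force: [3.0, -0.5, -1.4]
width: 28.6
grasp_force: 30.0
```

Emit:
jog_arm(commands=[[-1, [0, 0, -0.01], [0, 0, 0]], [-1, [0, 0, 0], [0, 0, 0]]])

```text
t: 6.95
ee_pos: [555.2, -10.2, 103.8]
orientation: [-3.141, 0.031, 0.0]
ft_force: [2.0, -0.3, -2.1]
width: 29.2
grasp_force: 30.0
```

Emit:
jog_arm(commands=[[-1, [-0.005, 0, 0], [0, 0, 0]], [-1, [0, 0, 0], [0, 0, 0]]])

```text
t: 7.15
ee_pos: [554.9, -10.2, 103.9]
orientation: [-3.141, 0.031, -0.001]
ft_force: [2.4, 0.6, -2.6]
width: 28.6
grasp_force: 30.0
```

Emit:
jog_arm(commands=[[-1, [0, 0, -0.01], [0, 0, 0]], [-1, [0, 0, 0], [0, 0, 0]]])

```text
t: 7.35
ee_pos: [554.5, -10.2, 104.7]
orientation: [-3.141, 0.031, 0.001]
ft_force: [2.0, -0.9, -0.6]
width: 29.2
grasp_force: 30.0
```

Emit:
jog_arm(commands=[[-1, [0, 0, -0.01], [0, 0, 0]], [-1, [0, 0, 0], [0, 0, 0]]])

```text
t: 7.55
ee_pos: [554.2, -10.2, 105.6]
orientation: [-3.141, 0.031, 0.002]
ft_force: [0.7, 0.4, -1.3]
width: 29.2
grasp_force: 30.0
```

Emit:
jog_arm(commands=[[-1, [-0.005, 0, 0], [0, 0, 0]], [-1, [0, 0, 0], [0, 0, 0]]])

```text
t: 7.75
ee_pos: [554.1, -10.2, 105.6]
orientation: [-3.141, 0.031, 0.001]
ft_force: [0.7, 0.1, -2.2]
width: 28.8
grasp_force: 30.0
```

```bash
python3 - <<'E'
from h import *
o=get_obs(); print(o["ee_pos"],o["ft_force"],o["moment"])
E
```

```text
[554.05287887 -10.19542983 105.59468094] [ 0.69697557  0.10523142 -2.185389  ] [-0.03283219 -0.15440348  0.04890353]
```

Emit:
jog_arm(commands=[[-1, [0, 0, -0.007], [0, 0, 0]], [-1, [-0.01, 0, 0], [0, 0, 0]], [-1, [0, 0, 0], [0, 0, 0]]])

```text
t: 8.05
ee_pos: [552.9, -10.2, 106.3]
orientation: [3.141, -0.031, -0.001]
ft_force: [0.4, -1.1, -1.8]
width: 29.5
grasp_force: 30.0
```

Emit:
jog_arm(commands=[[-1, [-0.01, 0, 0], [0, 0, 0]], [-1, [0, 0, 0], [0, 0, 0]]])

```text
t: 8.25
ee_pos: [552.1, -10.2, 106.4]
orientation: [3.141, -0.031, -0.0]
ft_force: [0.3, -0.1, -1.3]
width: 29.1
grasp_force: 30.0
```

Emit:
jog_arm(commands=[[-1, [-0.01, 0, -0.004], [0, 0, 0]], [-1, [-0.01, 0, 0], [0, 0, 0]], [-1, [0, 0, 0], [0, 0, 0]]])

```text
t: 8.55
ee_pos: [549.9, -10.1, 106.7]
orientation: [-3.141, 0.031, 0.001]
ft_force: [0.5, -0.3, -2.0]
width: 29.1
grasp_force: 30.0
```

Emit:
jog_arm(commands=[[-1, [-0.015, 0, 0], [0, 0, 0]], [-1, [-0.015, 0, 0], [0, 0, 0]], [-1, [0, 0, 0], [0, 0, 0]]])

```text
t: 8.85
ee_pos: [546.9, -10.1, 106.7]
orientation: [-3.141, 0.031, 0.001]
ft_force: [-0.0, 0.3, -2.7]
width: 28.7
grasp_force: 30.0
```

```bash
python3 - <<'E'
from h import *
o=get_obs(); print(o["ee_pos"],o["ft_force"])
im,P,K,Rw,e=cam("wrist"); cv2.imwrite("pics/w3.png",im)
E
```

```text
[546.94013167 -10.05899993 106.7373603 ] [-0.01252185  0.26996411 -2.71480859]
```

View pics/w3.png

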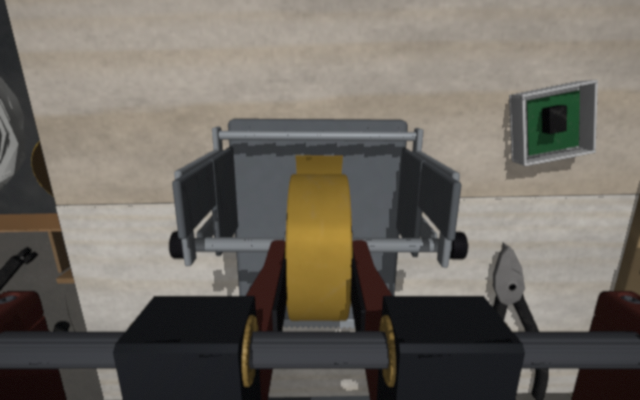

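The axle is straight, with caps at (178,245) and (458,245). It has moved toward the mouth along with the tool and feels free, so I'll draw it out.

Emit:
jog_arm(commands=[[-1, [-0.02, 0, 0], [0, 0, 0]], [-1, [-0.02, 0, 0], [0, 0, 0]], [-1, [-0.02, 0, 0], [0, 0, 0]], [-1, [0, 0, 0], [0, 0, 0]]])

```text
t: 9.3
ee_pos: [540.8, -10.0, 106.7]
orientation: [-3.141, 0.031, 0.001]
ft_force: [-0.5, 0.1, -1.3]
width: 28.7
grasp_force: 30.0
```

Emit:
jog_arm(commands=[[-1, [-0.03, 0, 0], [0, 0, 0]], [-1, [-0.03, 0, 0], [0, 0, 0]], [-1, [-0.03, 0, 0], [0, 0, 0]], [-1, [-0.03, 0, 0], [0, 0, 0]], [-1, [0, 0, 0], [0, 0, 0]]])

```text
t: 9.8
ee_pos: [528.7, -9.7, 106.7]
orientation: [-3.141, 0.031, 0.001]
ft_force: [0.1, -0.1, -2.3]
width: 29.0
grasp_force: 30.0
```

Emit:
jog_arm(commands=[[-1, [-0.04, 0, 0], [0, 0, 0]], [-1, [-0.04, 0, 0], [0, 0, 0]], [-1, [-0.04, 0, 0], [0, 0, 0]], [-1, [-0.04, 0, 0], [0, 0, 0]], [-1, [0, 0, 0], [0, 0, 0]], [-1, [0, 0, 0], [0, 0, 0]]])

```text
t: 10.4
ee_pos: [513.3, -9.4, 106.8]
orientation: [3.141, -0.031, 0.0]
ft_force: [0.8, -0.2, -1.9]
width: 29.1
grasp_force: 30.0
```

Emit:
jog_arm(commands=[[-1, [0, 0, -0.2], [0, 0, 0]], [-1, [0, 0, -0.3], [0, 0, 0]], [-1, [0, 0, -0.3], [0, 0, 0]], [-1, [0, 0, -0.2], [0, 0, 0]], [-1, [0, 0.15, 0], [0, 0, 0]], [-1, [0.01, 0.3, 0], [0, 0, 0]], [-1, [0.01, 0.3, 0], [0, 0, 0]], [-1, [0.01, 0.3, 0], [0, 0, 0]], [-1, [0.01, 0.3, 0], [0, 0, 0]], [-1, [0.005, 0.3, 0], [0, 0, 0]]])

```text
t: 11.4
ee_pos: [513.6, -176.4, 205.4]
orientation: [-3.141, 0.032, 0.003]
ft_force: [0.2, 0.5, -2.0]
width: 28.9
grasp_force: 30.0
```

Emit:
jog_arm(commands=[[-1, [0, 0.3, 0], [0, 0, 0]], [-1, [0, 0.3, 0], [0, 0, 0]], [-1, [0, 0.3, 0], [0, 0, 0]], [-1, [0, 0.3, 0], [0, 0, 0]], [-1, [0, 0.2, 0], [0, 0, 0]], [-1, [0, 0.1, 0], [0, 0, 0]], [-1, [0, 0.1, 0], [0, 0, 0]], [-1, [0, 0, 0], [0, 0, 0]], [-1, [0, 0, 0], [0, 0, 0]], [-1, [0, 0, 0], [0, 0, 0]]])

```text
t: 12.4
ee_pos: [511.4, -333.5, 206.8]
orientation: [-3.141, 0.03, 0.0]
ft_force: [0.3, 0.4, -2.2]
width: 29.2
grasp_force: 30.0
```

```bash
python3 - <<'E'
from h import *
o=get_obs(); print(o["t"],o["ee_pos"],o["orientation"],o["ft_force"],o["moment"])
im,P,K,Rw,e=cam("wrist"); np.savez("w4",im=im,P=P,K=K,Rw=Rw,e=e); cv2.imwrite("pics/w4.png",im)
E
```

```text
12.4 [ 511.40833326 -333.4776024   206.79045353] [-3.14110971e+00  2.96490984e-02  2.96585080e-04] [ 0.29607753  0.42274071 -2.15855332] [-0.01374855  0.00016762  0.04283581]
```

View pics/w4.png

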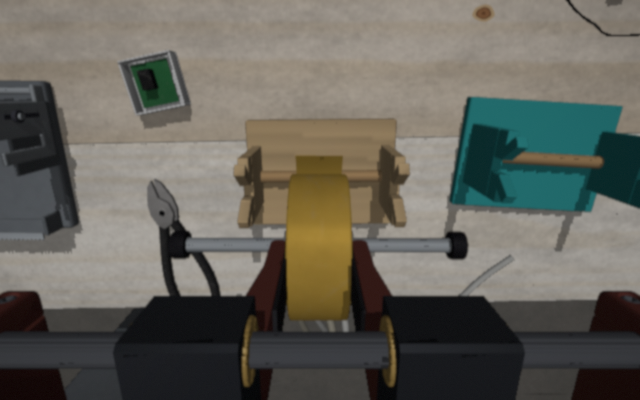

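The axle is level over the rest: caps are at (180,244) and (458,245), and forks at (248,185) and (398,185). Next I'll measure the axle against the forks.

```bash
python3 - <<'E'
from h import *
D=np.load("w4.npz"); P=D["P"]; im=D["im"]
z=P[...,2]
a=P[225:265,165:475].reshape(-1,3); a=a[np.isfinite(a[:,0])&(a[:,2]>170)&(a[:,2]<200)]
# exclude tape
s=a[(abs(a[:,1]+334)>25)]
ax=s[(abs(s[:,1]+334)<70)]
print("axle",len(ax),np.percentile(ax,[2,50,98],axis=0).round(1)); k=np.polyfit(ax[:,1],ax[:,0],1); print("yaw",np.degrees(-k[0]),"slope z",np.polyfit(ax[:,1],ax[:,2],1)[0], "x mid",np.polyval(k,-334))
print("caps y",s[:,1].min(),s[:,1].max())
q=P[100:235,225:420].reshape(-1,3); q=q[np.isfinite(q[:,0])]
f=q[(q[:,2]>8)&(q[:,2]<16)]; print("foot",cv2.minAreaRect(f[:,:2].astype(np.float32)),f.min(0),f.max(0))
t=q[(q[:,2]>88)&(q[:,2]<103)]
for sgn in(1,-1):
  for fx in (1,-1):
    u=t[((t[:,1]+334)*sgn>40)&((t[:,0]-512)*fx>0)]
    if len(u): print("prong",sgn,fx,len(u),np.percentile(u,[3,50,97],axis=0).round(1).tolist())
E
```

```text
axle 2261 [[ 507.3 -402.1  184.5]
 [ 512.9 -360.9  188.9]
 [ 516.6 -265.9  190.5]]
yaw -1.4489650677644736 slope z 0.0037767618019532104 x mid 512.628536289631
caps y -414.0868151981442 -251.99854096932438
foot ((512.3213500976562, -335.77081298828125), (149.90277099609375, 109.96025085449219), 89.33541870117188) [ 457.01216444 -411.28457795    8.37405606] [ 568.10559374 -261.22337257   15.76327292]
prong 1 1 222 [[525.3, -276.0, 88.9], [533.5, -272.3, 95.5], [539.6, -267.7, 99.2]]
prong 1 -1 243 [[487.0, -275.5, 88.4], [495.6, -271.6, 95.0], [501.6, -267.0, 99.0]]
prong -1 1 224 [[523.8, -404.3, 88.8], [532.2, -399.5, 95.5], [537.9, -395.9, 99.0]]
prong -1 -1 235 [[485.3, -404.0, 88.5], [493.8, -399.4, 95.1], [499.7, -395.3, 99.0]]
```

Emit:
jog_arm(commands=[[-1, [0, 0.025, 0.1], [0, 0, -0.013]], [-1, [0, 0, 0.2], [0, 0, 0]], [-1, [0, 0, 0.2], [0, 0, 0]], [-1, [0, 0, 0.2], [0, 0, 0]], [-1, [0, 0, 0.1], [0, 0, 0]], [-1, [0, 0, 0.05], [0, 0, 0]], [-1, [0, 0, 0], [0, 0, 0]], [-1, [0, 0, 0], [0, 0, 0]]])

```text
t: 13.25
ee_pos: [511.8, -337.2, 122.4]
orientation: [3.141, -0.015, 0.001]
ft_force: [0.7, -0.7, -1.7]
width: 28.6
grasp_force: 30.0
```

```bash
python3 - <<'E'
from h import *
o=get_obs(); print(o["t"],o["ee_pos"],o["orientation"],o["ft_force"],o["moment"])
im,P,K,Rw,e=cam("wrist"); cv2.imwrite("pics/w5.png",im[120:300])
E
```

```text
13.25 [ 511.78619063 -337.20789592  122.43490171] [ 3.14089323e+00 -1.48683536e-02  1.49411794e-03] [ 0.67727091 -0.6848586  -1.72680227] [0.04849878 0.01833082 0.04351063]
```

View pics/w5.png

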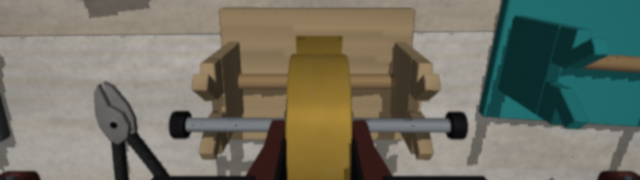

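The caps straddle both forks evenly: left cap at 180 outside fork 200, right cap at 457 outside fork 433. I'll lower it into the slots.

Emit:
jog_arm(commands=[[-1, [0, 0, 0.05], [0, 0, 0]], [-1, [0, 0, 0.05], [0, 0, 0]], [-1, [0, 0, 0.03], [0, 0, 0]], [-1, [0, 0, 0], [0, 0, 0]], [-1, [0, 0, 0], [0, 0, 0]]])

```text
t: 13.8
ee_pos: [511.2, -336.9, 108.6]
orientation: [-3.141, 0.015, 0.0]
ft_force: [0.6, 0.9, -2.4]
width: 29.0
grasp_force: 30.0
```

Emit:
jog_arm(commands=[[-1, [0, 0, 0.02], [0, 0, 0]], [-1, [0, 0, 0.02], [0, 0, 0]], [-1, [0, 0, 0.02], [0, 0, 0]], [-1, [0, 0, 0], [0, 0, 0]]])

```text
t: 14.2
ee_pos: [511.1, -336.8, 102.4]
orientation: [-3.141, 0.015, 0.001]
ft_force: [-0.1, 1.1, -2.3]
width: 28.8
grasp_force: 30.0
```

Emit:
jog_arm(commands=[[-1, [0.003, 0, 0.02], [0, 0, 0]], [-1, [0, 0, 0.02], [0, 0, 0]], [-1, [0, 0, 0.02], [0, 0, 0]], [-1, [0, 0, 0], [0, 0, 0]]])

```text
t: 14.6
ee_pos: [511.4, -336.8, 96.4]
orientation: [-3.141, 0.015, 0.001]
ft_force: [-0.0, 0.6, -2.5]
width: 29.3
grasp_force: 30.0
```

Emit:
jog_arm(commands=[[-1, [0, 0, 0.02], [0, 0, 0]], [-1, [0, 0, 0.01], [0, 0, 0]], [-1, [0, 0, 0], [0, 0, 0]]])

```text
t: 14.9
ee_pos: [511.5, -336.9, 93.6]
orientation: [-3.141, 0.015, 0.0]
ft_force: [-0.4, 0.2, -2.3]
width: 28.8
grasp_force: 30.0
```

Emit:
jog_arm(commands=[[-1, [0, 0, 0.01], [0, 0, 0]], [-1, [0, 0, 0], [0, 0, 0]]])

```text
t: 15.1
ee_pos: [511.6, -336.9, 92.7]
orientation: [-3.142, 0.015, 0.0]
ft_force: [0.6, 1.1, -2.4]
width: 29.1
grasp_force: 30.0
```

Emit:
jog_arm(commands=[[-1, [0, 0, 0.01], [0, 0, 0]], [-1, [0, 0, 0], [0, 0, 0]]])

```text
t: 15.3
ee_pos: [511.5, -336.9, 91.7]
orientation: [-3.141, 0.015, 0.0]
ft_force: [-0.2, 0.4, -1.9]
width: 29.0
grasp_force: 30.0
```

Emit:
jog_arm(commands=[[-1, [0, 0, 0.007], [0, 0, 0]], [-1, [0, 0, 0], [0, 0, 0]]])

```text
t: 15.5
ee_pos: [511.6, -336.9, 91.0]
orientation: [3.142, -0.015, 0.0]
ft_force: [0.4, 0.8, -2.1]
width: 29.0
grasp_force: 30.0
```

Emit:
jog_arm(commands=[[-1, [0, 0, 0.005], [0, 0, 0]], [-1, [0, 0, 0], [0, 0, 0]]])

```text
t: 15.7
ee_pos: [511.8, -337.0, 90.8]
orientation: [3.141, -0.015, 0.0]
ft_force: [-0.5, 0.9, 0.8]
width: 29.1
grasp_force: 30.0
```

Touched down, with about 3 N on the rest. I'll release to a partial opening and retreat.

Emit:
jog_arm(commands=[[-0.25, [0, 0, 0], [0, 0, 0]], [-0.1, [0, 0, 0], [0, 0, 0]], [0.14, [0, 0, 0], [0, 0, 0]], [0.14, [0, 0, 0], [0, 0, 0]]])

```text
t: 16.1
ee_pos: [511.6, -337.0, 90.6]
orientation: [3.141, -0.015, 0.0]
ft_force: [-0.6, 0.7, 0.6]
width: 49.1
grasp_force: 0.0
```

Emit:
jog_arm(commands=[[0.14, [0, 0, -0.05], [0, 0, 0]], [0.14, [0, 0, -0.2], [0, 0, 0]], [0.14, [0, 0, -0.3], [0, 0, 0]], [0.14, [0, 0, -0.3], [0, 0, 0]], [0.14, [0, 0, -0.3], [0, 0, 0]], [0.14, [0, 0, 0], [0, 0, 0]], [0.14, [0, 0, 0], [0, 0, 0]], [0.14, [0, 0, 0], [0, 0, 0]]])

```text
t: 16.9
ee_pos: [510.9, -336.5, 204.5]
orientation: [-3.14, 0.015, 0.002]
ft_force: [1.2, -0.1, 0.2]
width: 49.8
grasp_force: 0.0
```

```bash
python3 - <<'E'
from h import *
o=get_obs(); print(o["t"],o["ee_pos"],o["ft_force"],o["width"],o["grasp_force"])
im,P,K,Rw,e=cam("wrist"); cv2.imwrite("pics/w6.png",im)
q=P[(abs(P[...,0]-512)<7)&(abs(abs(P[...,1]+335.7)-40)<18)&(P[...,2]>50)&(P[...,2]<110)]; q=q[q[:,2]<90]
for s in(1,-1):
    u=q[(q[:,1]+335.7)*s>0]; print(len(u),np.percentile(u,[2,50,98],axis=0).round(1).tolist())
E
```

```text
16.9 [ 510.85942328 -336.4661092   204.52614943] [ 1.2289747  -0.07945841  0.22963414] 49.82454168942745 0.0
379 [[508.6, -312.8, 70.5], [512.9, -295.8, 73.1], [515.9, -278.5, 74.9]]
376 [[508.0, -393.0, 69.7], [512.0, -375.7, 73.1], [514.9, -358.3, 74.7]]
```

View pics/w6.png

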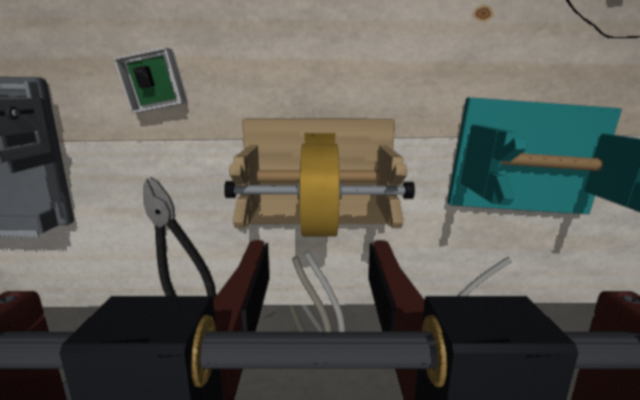

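The axle sits in both forks, with caps at (229,189) and (409,189) just outside them. Its top is at 74.7 mm on both sides, so its centre is about 70.5 mm and it is fully down. The tray and cutters haven't moved.

```bash
python3 -c "
from workcell import close_job; print(close_job())"
```

```text
the job is handed in; nothing more can be done
None
```

The tape roll is out of the dispenser and lying with its axle fully down in both forks of the plywood rest; the gripper is clear and the job is handed in, but no verdict came back.

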